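# Gather the loose finger bones in the tote's corner

## Task

The small tote of loose finger bones is still locked on its docking base: slide the transport lock fully open to its end stop, then grip the tote's rim near the front corner that the lock slides away from and raise that corner, leaning the tote about 35 degrees towards the diagonally opposite corner, until all six bones have slid together into that corner. Do not touch the bones, and leave the jars and tools on the bench where they are. Finish while holding the tote tilted like this, still gripping it, with the bones lying still in the corner so that they can be picked out.

Things in the scene. Friction and masses are not known exactly. Their poses are not given: they have to be found in the camera images.
- dock: docking base, a grey plate 275 x 246 mm, 12 mm thick, fixed to the bench; the tote stands on it inside a lip 5 mm high along the far (+x) and both side (+y, -y) edges, 5 mm clear of the tote. Origin at bench level under the centre of the tote's place; the slide track lies along its front (-x) edge; x points away from the track, y along it, z up
- lock (a joint): transport lock, a slide along the front of the docking base: 0 = locked, its tongue reaches over a foot on the tote's front and keeps it from being lifted; 0.055 (m) = fully open against its end stop. It opens towards the docking base's -y, starts between 0 and 0.015, takes about 2 N to slide and stays where it is left
- lock_top (a point): centre of the top face of the lock's black upright grip (14 mm along the base's x, 26 mm along its y, 34 mm tall), 62 mm above the bench; moves with the lock; axes as the docking base's. The tote's rim is 36 mm from the grip's face on the +x side, its top 20 mm higher than the grip's top
- tote: small open translucent tote, 170 (x) x 210 (y) x 70 mm, floor and walls 4 mm, round the top a solid rim 10 mm wide and 14 mm deep, flush with the outside; 0.2 to 0.45 kg. Origin under the centre of its floor, 12 mm above the bench at the start; axes as the dock's. A foot, 36 mm wide (y from 12 to 48 mm) and 8 mm high, juts out 14 mm from its front (-x) wall
- tote_lift (a point): point on the top of the rim of the tote's front (-x) wall, at tote coordinates (-80, 65, 70) mm, 40 mm from the tote's front left corner (-x, +y), which is the corner to raise; free of bones below; axes as the tote's
- tote_gather (a point): inner corner of the tote's floor where the bones are to gather: tote coordinates (78, -98, 4) mm, diagonally across from the corner that is raised; axes as the tote's
- bone1: loose ivory-coloured finger bone (resin cast, waisted, broad base and smaller head), 36 mm long (along its x), 11 to 13 mm thick, 12 g, lying in the tote; it slides on the tote's smooth floor at a lean of roughly 10 to 15 degrees and along its walls at up to 25 degrees; origin under its middle
- bone2: loose ivory-coloured finger bone (resin cast, waisted, broad base and smaller head), 34 mm long (along its x), 11 to 13 mm thick, 12 g, lying in the tote; it slides on the tote's smooth floor at a lean of roughly 10 to 15 degrees and along its walls at up to 25 degrees; origin under its middle
- bone3: loose ivory-coloured finger bone (resin cast, waisted, broad base and smaller head), 32 mm long (along its x), 11 to 13 mm thick, 12 g, lying in the tote; it slides on the tote's smooth floor at a lean of roughly 10 to 15 degrees and along its walls at up to 25 degrees; origin under its middle
- bone4: loose ivory-coloured finger bone (resin cast, waisted, broad base and smaller head), 28 mm long (along its x), 11 to 13 mm thick, 12 g, lying in the tote; it slides on the tote's smooth floor at a lean of roughly 10 to 15 degrees and along its walls at up to 25 degrees; origin under its middle
- bone5: loose ivory-coloured finger bone (resin cast, waisted, broad base and smaller head), 26 mm long (along its x), 11 to 13 mm thick, 12 g, lying in the tote; it slides on the tote's smooth floor at a lean of roughly 10 to 15 degrees and along its walls at up to 25 degrees; origin under its middle
- bone6: loose ivory-coloured finger bone (resin cast, waisted, broad base and smaller head), 24 mm long (along its x), 11 to 13 mm thick, 12 g, lying in the tote; it slides on the tote's smooth floor at a lean of roughly 10 to 15 degrees and along its walls at up to 25 degrees; origin under its middle
- jar_large: glass specimen jar with a brass-coloured screw lid, 100 mm across, 150 mm tall, dry bones inside; origin under its centre. A bystander: leave it where it stands
- jar_small: glass specimen jar with a brass-coloured screw lid, 74 mm across, 115 mm tall; origin under its centre. It stands just left of the docking base (its +y side). A bystander
- jar_white: glass specimen jar with a white screw lid, 86 mm across, 120 mm tall; origin under its centre. A bystander
- forceps: steel forceps lying flat, 165 mm long (along its x), 20 mm wide, 6 mm high, beyond the docking base. A bystander
- lens: hand lens lying flat: ring 72 mm across, 10 mm high, black handle 90 mm long and 16 mm high towards its -x; origin under the ring's centre. It lies between the robot and the docking base. A bystander
- dish: closed clear petri dish, 97 mm across, 20 mm high; origin under its centre. A bystander
- calliper: steel calliper lying flat, 200 mm long (along its x), jaws 50 mm to its +y, 10 mm high, on the bench at the docking base's right (-y side). A bystander

How it is judged:
By the outcome, as a careful person would: the job done as asked, in the order asked, and still so for the second after the job is handed in, while the arm keeps its last pose, push and grip.
It also fails if it takes over 48 s, if anything falls off the work surface, if the arm or the gripper's body presses on something with over 40 N, if the wrist force passes 120 N, or if a joint passes its speed limit or range.

## Robot

A 6-joint arm with a two-finger parallel gripper is mounted at the origin on the work surface. World frame = base frame: x ahead of the robot, y to its left, z up, the work surface at z = 0. Lengths are in mm, angles in rad, forces in N, time in s.
With the tool pointing down it reaches from about 350 to 875 mm from the base axis. Payload 4.2 kg.
Tool frame: the origin (TCP) lies between the finger pads; the fingertips stand 25 mm ahead of it and the grasp point (between the pads) lies 6 mm ahead of it; z points along the fingers, y is the line along which they close (so a half turn about z gives the same grasp; the last joint's range is limited). The gripper opens to 85 mm and grips with 20 to 120 N. Pads are 22 mm wide; open, the fingers measure 114 mm over their backs; the gripper's body (76 mm by 85 mm) begins 54 mm behind the grasp point. The pads swing forward as they close: fully open they stand 13 mm farther back than shut.
Start: joints at [-1.035, 0.385, 0.008, 0, -1.194, -0.259], TCP at [170.816, -601.183, 256.312] pointing down, gripper open.
Joint ranges: [-3.14, 3.14], [-1.21, 2.06], [-1.07, 1.41], [-3.16, 2.05], [-2.99, -0.16], [-3.1, 3.1]. Speed limits (rad/s): [2.79, 2.79, 3.14, 3.14, 3.14, 3.14].

## Interface

Orientations are given as a unit quaternion [x, y, z, w].
In Python, from bench import arm gives the robot as it stands.
- The arm moves only by the shell command python3 -m pendant 'ROWS'. ROWS is JSON, a list of rows, each a list of 7 numbers: the shift along the tool's x, y, z in m, then the turn, a rotation vector about the tool's x, y, z in degrees, then the finger opening in m, from 0 to 0.0854. In form: [[x, y, z, wx, wy, wz, fingers], ...]. A call has 1 to 12 rows; each row shifts and turns the commanded pose from where the row before left it, along the tool's axes as they then stand; what a row does not reach is not made up. A row lasts 1/10 s, in which the tool goes at most 50 mm and 8.59 degrees, less where a joint would pass 70% of its speed; a pose out of reach is approached as far as the arm can. A call is refused whole if a number of a shift passes 0.05 or a number of a turn 8.59, either way. A call with a gripper value outside its range is refused whole. The fingers move at their own pace and stop on an object; the grip force is fixed at half the most. Time passes only in rows, so rows that do not move let the fingers close. It gives the time, the measured TCP pose, the force, the opening and the grip force at its end, in the units of the state.
- arm.read_state(): the state, without advancing time (a new reading comes with each control period).
- arm.get_image(name): name is "scene" or "top" or "wrist"; returns a dict with "image" (400x640x3 uint8, red, green, blue), "fx", "fy", "cx", "cy" (pixels), "xyz" and "rotation" of the camera in the world. Camera axes: x right, y down, z forward; pixel columns grow to the right and rows downward; lengths in mm; the calibration is good to about 2 mm. A picture is of the moment at which its call begins. There is no depth.
- arm.job_done(): hands the job in; it is judged then, once.
The state is a dict: "clock": time; "joints": joint angles; "joint_vel": joint speeds; "joint_efforts": joint torques, N m; "position": TCP position; "ee_rot": TCP orientation; "contact_force": force on the tool from outside, world axes, zero at the start; "wrist_torque": the same for the moment, N m; "gripper_width": finger opening in mm; "grasp_force": force on a finger pad.
Only numpy, scipy, OpenCV 4.12 (cv2) and the standard library are available. Lean on these libraries where they do the work, as an engineer would, in place of code of your own. Each camera call takes 0.05 s, during which the arm holds its last target. There are 200 camera calls.

## Working session

There is one attempt and no reset: what is moved stays moved. The work goes in short steps, Python scripts to look and compute and a shell command to move; the robot and the scene stay as the last step left them, time stands still between calls to the robot, and variables do not carry over. Pictures are saved under pics/ and viewed, at most 10 in all, crops included, and the job is handed in when it is done.

```bash
ls; mkdir -p pics
python3 - <<'E'
from bench import arm
import cv2,numpy as np
s=arm.read_state();print(s)
for n in("scene","top"):
    d=arm.get_image(n);cv2.imwrite(f"pics/{n}0.png",d["image"][:,:,::-1])
    print(n,d["fx"],d["fy"],d["cx"],d["cy"],d["xyz"],d["rotation"])
E
```

```text
pics
{'clock': 0.0, 'joints': array([-1.03545161e+00,  3.85569437e-01,  6.60767820e-03, -5.15458048e-04,
       -1.19399934e+00, -2.58563561e-01]), 'joint_vel': array([-1.48234485e-05,  8.41659125e-04, -2.63372307e-04,  7.07699560e-04,
        2.15261728e-05, -2.17173349e-04]), 'joint_efforts': array([-5.00163933e-04, -3.92288339e+01,  1.88402241e+01,  4.18626219e+00,
       -4.66760379e-03,  2.75322085e-07]), 'position': array([ 170.64149488, -600.69445284,  255.20420653]), 'ee_rot': array([-1.37854993e-01,  9.90451802e-01,  1.09083236e-03, -1.97542224e-04]), 'contact_force': array([-0.82249566,  0.01049245,  0.24884827]), 'wrist_torque': array([0.04496878, 0.04702694, 0.00879716]), 'grasp_force': 0.0, 'gripper_width': 85.49790445680338}
scene 490.0232920197356 490.0232920197356 310.3579648537953 192.78775473131927 [1842.92520727 -381.1095651   922.06567352] [ 0.69502982  0.53103401 -0.28522262 -0.39189855]
top 430.19851049381265 430.19851049381265 315.9524839356091 203.0403733014274 [ 345.42737289   -5.11285309 1180.03800264] [-0.70303231  0.70566522 -0.05146299  0.07165004]
```

View pics/top0.png

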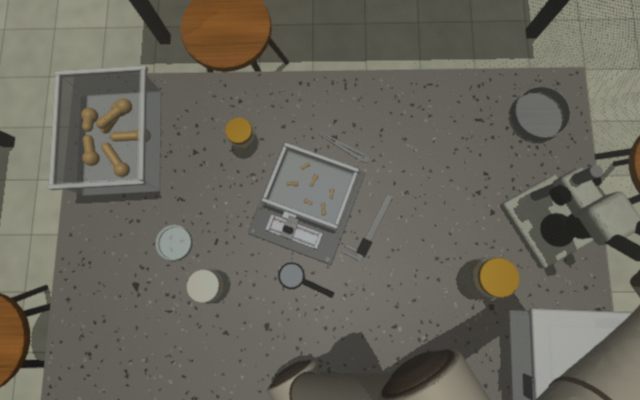

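View pics/scene0.png

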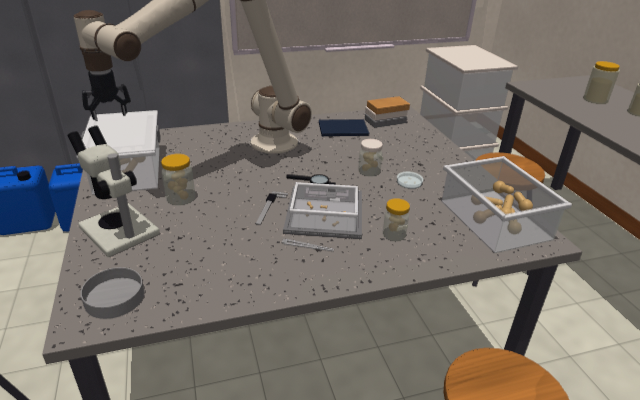

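The top view shows the tote (corners near (288,146), (357,167), (340,226), (266,200)), with the lock grip at about (288,229), the lens below it at (292,275), and the calliper to the right at (370,240). The scene view confirms the layout. Next I'll zoom in.

```bash
cat > h.py <<'E'
from bench import arm
import cv2,numpy as np
from scipy.spatial.transform import Rotation as R
def cam(n): return arm.get_image(n)
def ray(d,px):
    px=np.atleast_2d(px).astype(float)
    v=np.c_[(px[:,0]-d["cx"])/d["fx"],(px[:,1]-d["cy"])/d["fy"],np.ones(len(px))]
    return np.array(d["xyz"]),R.from_quat(d["rotation"]).apply(v)
def plane(d,px,z):
    o,v=ray(d,px);return o+v*((z-o[2])/v[:,2])[:,None]
def proj(d,P):
    c=R.from_quat(d["rotation"]).inv().apply(np.atleast_2d(P)-np.array(d["xyz"]))
    return np.c_[d["fx"]*c[:,0]/c[:,2]+d["cx"],d["fy"]*c[:,1]/c[:,2]+d["cy"]]
def tri(d1,p1,d2,p2):
    A=np.zeros((3,3));b=np.zeros(3)
    for d,p in((d1,p1),(d2,p2)):
        o,v=ray(d,p);v=v[0]/np.linalg.norm(v[0]);M=np.eye(3)-np.outer(v,v);A+=M;b+=M@o
    return np.linalg.solve(A,b)
E
python3 - <<'E'
from h import *
d=cam("top")
im=d["image"][130:300,240:410,::-1]
cv2.imwrite("pics/topc.png",cv2.resize(im,None,fx=3.5,fy=3.5,interpolation=cv2.INTER_CUBIC))
print(plane(d,[[288,146],[357,167],[340,226],[266,200]],82).round(0))
print(plane(d,[[288,229]],62).round(0))
E
```

```text
[[693. 100.  82.]
 [634. -82.  82.]
 [479. -35.  82.]
 [548. 156.  82.]]
[[474. 100.  62.]]
```

View pics/topc.png

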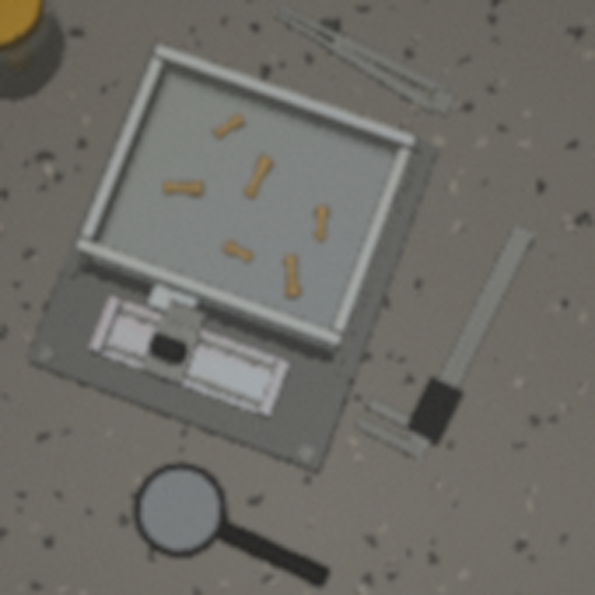

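The crop gives clean tote rim corners at (158,47), (414,138), (338,345) and (78,245), plus the grip top at (165,347). It also shows the foot and tongue at (175,300), and the lens ring at (180,510). Now I'll move over it for the wrist views.

```bash
python3 -m pendant '[[-0.024,0.029,0,0,0,0,0.085],[-0.024,0.029,0,0,0,0,0.085],[-0.024,0.029,0,0,0,0,0.085],[-0.024,0.029,0,0,0,0,0.085],[-0.024,0.029,0,0,0,0,0.085],[-0.024,0.029,0,0,0,0,0.085],[-0.024,0.029,0,0,0,0,0.085],[-0.024,0.029,0,0,0,0,0.085],[-0.024,0.029,0,0,0,0,0.085],[-0.024,0.029,0,0,0,0,0.085],[-0.024,0.029,0,0,0,0,0.085],[-0.024,0.029,0,0,0,0,0.085]]'
python3 -m pendant '[[-0.024,0.029,0,0,0,0,0.085],[-0.024,0.029,0,0,0,0,0.085],[-0.024,0.029,0,0,0,0,0.085],[-0.024,0.029,0,0,0,0,0.085],[-0.024,0.029,0,0,0,0,0.085],[-0.024,0.029,0,0,0,0,0.085],[-0.024,0.029,0,0,0,0,0.085],[-0.024,0.029,0,0,0,0,0.085],[0,0,0,0,0,7.4,0.06],[0,0,0,0,0,7.4,0.06],[0,0,0,0,0,7.4,0.06],[0,0,0,0,0,7.4,0.06]]'
python3 - <<'E'
from h import *
d=cam("wrist");cv2.imwrite("pics/w1.png",d["image"][:,:,::-1])
s=arm.read_state();print(s["position"],s["ee_rot"],s["joints"],s["contact_force"]);print(d["xyz"],d["rotation"])
import pickle;pickle.dump(d,open("w1.pkl","wb"))
E
```

```text
clock: 1.35
position: [352.9, -186.2, 256.4]
ee_rot: [-0.138, 0.99, 0.0, 0.0]
contact_force: [0.8, 0.0, 0.8]
gripper_width: 84.9
grasp_force: 0.0
clock: 2.55
position: [473.8, 88.0, 255.9]
ee_rot: [0.122, 0.993, -0.0, -0.0]
contact_force: [0.5, -0.7, 0.5]
gripper_width: 60.2
grasp_force: 0.0
[473.83450856  87.94336559 256.00147455] [ 1.23855441e-01  9.92300205e-01 -1.51135606e-04 -3.31581171e-04] [ 5.21400685e-01  1.40172531e-01 -3.30373735e-01 -1.76703516e-04
 -1.10096164e+00 -2.34046559e+00] [0.18672588 0.31655282 0.07350382]
[407.58388471 104.69685371 373.38794063] [0.78064218 0.6099839  0.08325703 0.1076369 ]
```

View pics/w1.png

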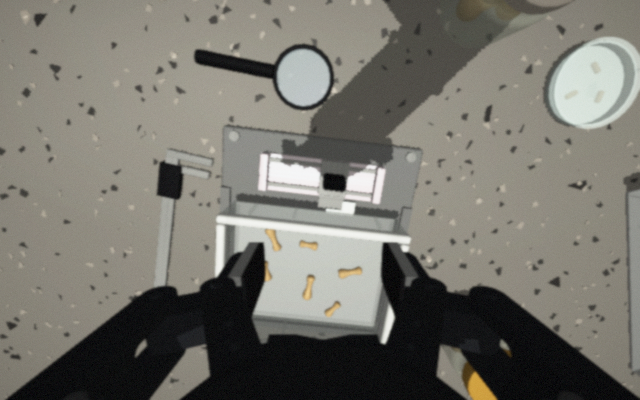

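The wrist view shows the grip top at about (334,182), with the tote's front rim running from (217,218) to (410,238) and the foot beside it. Next I'll measure it by masks and triangulate with the top camera.

```bash
cat > m.py <<'E'
from h import *
import pickle
def grip(im,c,r,th):
    g=im.max(2)[c[1]-r:c[1]+r,c[0]-r:c[0]+r]
    n,l,st,ce=cv2.connectedComponentsWithStats((g<th).astype(np.uint8))
    return [(st[i,2:].tolist(),(ce[i]+[c[0]-r,c[1]-r]).round(1).tolist()) for i in range(1,n) if st[i,4]>8]
if __name__=="__main__":
    w=pickle.load(open("w1.pkl","rb"));t=cam("top");pickle.dump(t,open("t1.pkl","wb"))
    print("wrist",grip(w["image"],(334,182),16,45));print("top",grip(t["image"],(287,229),9,60))
    im=w["image"][110:250,200:430,::-1];a=cv2.resize(im,None,fx=3.4,fy=3.4,interpolation=cv2.INTER_CUBIC)
    cv2.imwrite("pics/w1c.png",a)
E
python3 m.py
```

```text
wrist [([21, 17, 313], [333.9, 181.7])]
top [([18, 14, 186], [286.8, 225.8])]
```

View pics/w1c.png

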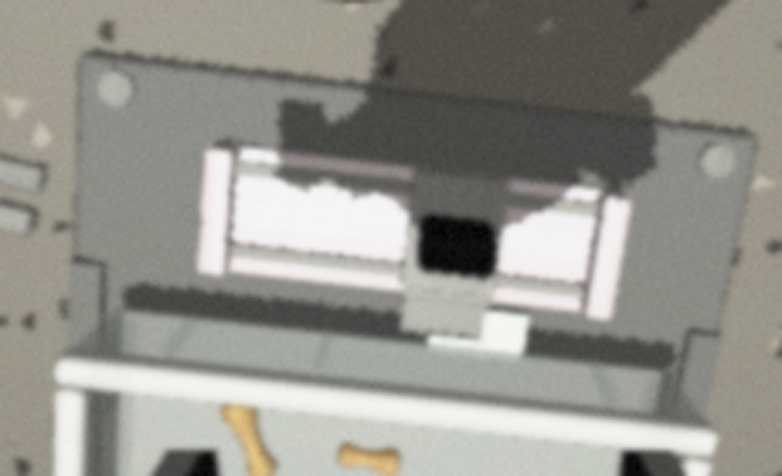

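Run:
```python
from h import *
import pickle
w=pickle.load(open("w1.pkl","rb"));t=pickle.load(open("t1.pkl","rb"))
FL=tri(w,[411.2,237.3],t,[262.3,200]);FR=tri(w,[217.4,215.2],t,[336.6,228.6])
print("FL,FR tri",FL.round(1),FR.round(1),np.linalg.norm(FL-FR))
wf=plane(w,[[411.2,237.3],[217.4,215.2]],82);print("wrist@82",wf.round(1),np.linalg.norm(wf[0]-wf[1]))
tc=plane(t,[[262.3,200],[336.6,228.6],[285.1,143.4],[358.3,169.4]],82);print("top@82",tc.round(1))
y=np.diff(tc[[1,0]],axis=0)[0];y2=tc[2]-tc[3];x=tc[2]-tc[0];x2=tc[3]-tc[1]
f=lambda v,o:np.degrees(np.arctan2(v[1],v[0]))-o
print("yaws",f(y,90),f(y2,90),f(x,0),f(x2,0),"wrist",f(wf[0]-wf[1],90),[np.linalg.norm(v) for v in(y,y2,x,x2)])
# grip: visible face edges in wrist: top-face pixel by eye
# dock plate front corners
pf=plane(w,[[200+82/3.4,110+55/3.4],[200+752/3.4,110+133/3.4]],12);print("plate front",pf.round(1),f(pf[1]-pf[0],90))
print("grip tri",tri(w,[333.9,181],t,[287,229]).round(1),plane(w,[333.9,181.7],62).round(1),plane(t,[287.1,228.5],62).round(1))
g=t["image"][218:240,276:298].max(2);print(g)
g=w["image"][168:200,318:350].max(2);print(g[::2,::2])
```

```text
FL,FR tri [548.2 167.   79.8] [472.8 -26.5  81.3] 207.59652403112509
wrist@82 [[547.  167.1  82. ]
 [473.3 -26.   82. ]] 206.6995418467797
top@82 [[547.9 166.1  82. ]
 [472.1 -26.6  82. ]
 [700.7 108.3  82. ]
 [627.8 -84.9  82. ]]
yaws -21.462989644445585 -20.692899998909155 -20.720102656502956 -20.535691383356788 wrist -20.890837116184628 [np.float64(207.04176469034292), np.float64(206.4893355988871), np.float64(163.45453030940155), np.float64(166.23781937382998)]
plate front [[385.  -11.9  12. ]
 [468.9 212.7  12. ]] -20.492549481487927
grip tri [472.8 101.7  61.7] [[472.2 100.6  62. ]] [[475.3 102.5  62. ]]
[[ 65  65  65  65  64  65  67  66  64  65  66  70  70  56  49  42  40  40
   39  35  37  41]
 [ 65  65  66  66  65  65  66  66  64  62  67  65  56  47  43  41  42  39
   37  37  37  41]
 [ 65  66  67  65  65  65  66  63  61  62  61  55  46  41  39  40  39  35
   37  35  37  38]
 [ 65  66  65  65  66  62  61  57  55  57  53  43  41  42  40  40  39  34
   35  37  37  37]
 [ 66  65  65  63  60  58  53  52  48  47  43  41  43  41  40  39  37  34
   36  35  36  38]
 [ 62  61  61  56
[... 1937 characters left out ...]
  14  14  11   5  29 100 221]
 [238 199 146  38  18  16  11  16  17  15  16  13  13  30 134 231]
 [230 196 136  29  17  14  18  20  17  14  18  13  23  21 131 235]
 [226 194 132  26  15  12  16  13  16  17  17  18  13  27 153 241]
 [182 193 138  28  11  17  12  17  17  14  17  15   8  31 155 241]
 [167 192 161  68  28  26  20  12  13  15  13  11  10  42 186 241]
 [183 197 193 163 136 134 104  97  95  52  58  48  42  85 157 196]
 [191 198 199 198 197 190 192 186 183 170 166 148 137 169 176 184]
 [214 189 192 192 192 187 191 192 190 193 187 187 190 193 203 209]
 [164 186 189 188 185 181 190 191 183 184 180 191 187 203 234 240]
 [143 180 184 184 184 185 182 182 182 184 185 187 184 187 211 224]]
```

The triangulated rim height is about 80–81 mm and the grip top 61.7 mm, which match the text. That gives a dock yaw of −20.8° with its centre at about (588.5, 40.5), and a grip at about (474, 101). I'll go down on the grip and close along the track.

```bash
python3 -m pendant '[[0,0,0,0,0,6.6,0.06],[0.0044,0.0122,0,0,0,0,0.06],[0,0,0.03,0,0,0,0.06],[0,0,0.03,0,0,0,0.06],[0,0,0.03,0,0,0,0.06],[0,0,0.03,0,0,0,0.06],[0,0,0.03,0,0,0,0.06],[0,0,0.02,0,0,0,0.06],[0,0,0,0,0,0,0.06]]'
python3 - <<'E'
from h import *
d=cam("wrist");cv2.imwrite("pics/w2.png",d["image"][:,:,::-1])
s=arm.read_state();print(s["position"],s["ee_rot"],s["contact_force"])
E
```

```text
clock: 3.55
position: [472.4, 100.5, 83.7]
ee_rot: [0.175, 0.985, -0.002, -0.003]
contact_force: [-0.0, 0.0, -0.2]
gripper_width: 60.0
grasp_force: 0.0
[473.72657149 101.06335613  85.42142626] [ 0.17497168  0.98457233 -0.0010356  -0.00107807] [ 0.41409053 -0.02736328  0.44738841]
```

View pics/w2.png

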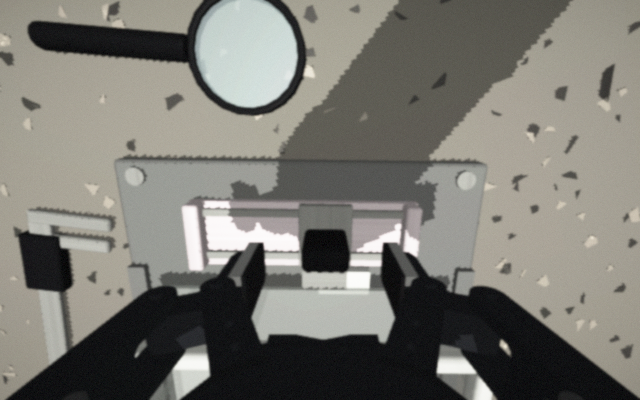

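The grip at (325,250) is centred between the fingers, whose inner edges are at about x=262 and x=385. The TCP is at z=85, so I'll go down another 26 mm and close.

```bash
python3 -m pendant '[[0,0,0.013,0,0,0,0.06],[0,0,0.013,0,0,0,0.06],[0,0,0,0,0,0,0.06],[0,0,0,0,0,0,0.015],[0,0,0,0,0,0,0.015],[0,0,0,0,0,0,0.015],[0,0,0,0,0,0,0.015],[0,0,0,0,0,0,0.015]]'
```

```text
clock: 4.4
position: [474.9, 101.3, 61.7]
ee_rot: [0.176, 0.984, 0.001, 0.001]
contact_force: [-0.2, 0.0, 6.4]
gripper_width: 25.1
grasp_force: 58.9
```

```bash
python3 -m pendant '[[0,-0.005,0,0,0,0,0.015],[0,-0.008,0,0,0,0,0.015],[0,-0.008,0,0,0,0,0.015],[0,-0.008,0,0,0,0,0.015],[0,-0.006,0,0,0,0,0.015],[0,0,0,0,0,0,0.015]]'
python3 -m pendant '[[0,-0.004,0,0,0,0,0.015],[0,-0.003,0,0,0,0,0.015],[0,0,0,0,0,0,0.015]]'
```

```text
clock: 5.0
position: [462.3, 68.0, 61.7]
ee_rot: [0.176, 0.984, 0.0, 0.001]
contact_force: [-1.5, -0.1, 7.8]
gripper_width: 24.7
grasp_force: 59.2
clock: 5.3
position: [459.9, 61.8, 61.7]
ee_rot: [0.176, 0.984, 0.001, 0.001]
contact_force: [-2.4, 1.0, 7.9]
gripper_width: 24.8
grasp_force: 59.1
```

```bash
python3 -m pendant '[[0,-0.003,0,0,0,0,0.015],[0,-0.003,0,0,0,0,0.015],[0,0,0,0,0,0,0.015]]'
python3 -m pendant '[[0,-0.002,0,0,0,0,0.015],[0,-0.001,0,0,0,0,0.015],[0,0,0,0,0,0,0.015]]'
python3 -m pendant '[[0,-0.002,0,0,0,0,0.015],[0,0,0,0,0,0,0.015]]'
```

```text
clock: 5.6
position: [459.9, 60.9, 61.8]
ee_rot: [0.176, 0.984, 0.005, 0.003]
contact_force: [-7.2, 24.0, 2.6]
gripper_width: 24.8
grasp_force: 59.2
clock: 5.9
position: [459.9, 60.5, 61.8]
ee_rot: [0.176, 0.984, 0.006, 0.004]
contact_force: [-9.1, 35.5, 1.7]
gripper_width: 24.9
grasp_force: 59.1
clock: 6.1
position: [460.0, 60.2, 61.8]
ee_rot: [0.176, 0.984, 0.008, 0.005]
contact_force: [-10.1, 43.8, -1.0]
gripper_width: 24.7
grasp_force: 59.1
```

The lock is hard against its end stop, with reaction forces up to 44 N. I'll relax the command, open, and retreat.

```bash
python3 -m pendant '[[0,0.004,0,0,0,0,0.015],[0,0.004,0,0,0,0,0.015],[0,0,0,0,0,0,0.015]]'
python3 -m pendant '[[0,0,0,0,0,0,0.06],[0,0,0,0,0,0,0.06],[0,0,0,0,0,0,0.06],[0,0,-0.03,0,0,0,0.06],[0,0,-0.04,0,0,0,0.06],[0,0,-0.04,0,0,0,0.06],[0,0,-0.04,0,0,0,0.06],[0,0,0,0,0,0,0.06],[0,0,0,0,0,0,0.06]]'
python3 - <<'E'
from h import *
import pickle
d=cam("wrist");cv2.imwrite("pics/w3.png",d["image"][:,:,::-1]);pickle.dump(d,open("w3.pkl","wb"))
s=arm.read_state();print(s["position"],s["ee_rot"],s["joints"],s["contact_force"])
E
```

```text
clock: 6.4
position: [460.0, 61.4, 61.7]
ee_rot: [0.175, 0.984, 0.002, 0.002]
contact_force: [-4.8, 10.3, 6.5]
gripper_width: 24.5
grasp_force: 60.8
clock: 7.3
position: [458.5, 58.5, 211.0]
ee_rot: [0.177, 0.984, 0.001, 0.001]
contact_force: [-1.2, -0.3, -0.3]
gripper_width: 59.8
grasp_force: 0.0
[457.81259084  58.2137965  209.73875608] [ 1.77010507e-01  9.84208791e-01 -9.64596715e-05 -5.72305829e-04] [ 4.79717824e-01  1.49599228e-01 -4.46093884e-01 -6.60347057e-04
 -9.76127112e-01 -2.40604030e+00] [-0.78503155 -0.69117373 -0.525899  ]
```

View pics/w3.png

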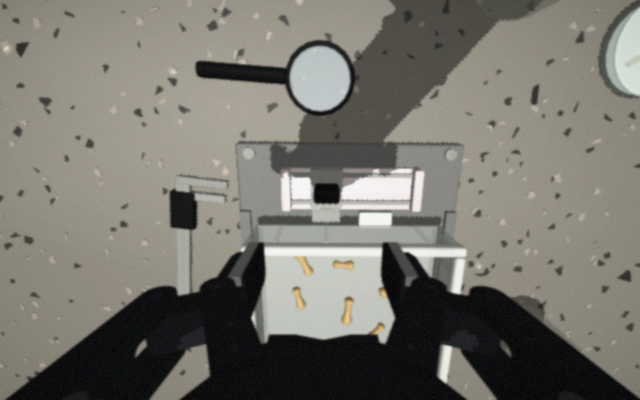

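The lock grip at (327,193) is now clear of the foot at (375,219). There's still a visible gap between the slide and the track's end bar at (288,190). To rule out a finger having hit that bar, I'll push the grip from its +y side with closed fingers.

```bash
python3 -m pendant '[[-0.001,0.022,0,0,0,0,0],[0,0.022,0,0,0,0,0],[0,0,0.03,0,0,0,0],[0,0,0.04,0,0,0,0],[0,0,0.04,0,0,0,0],[0,0,0.035,0,0,0,0],[0,0,0,0,0,0,0],[0,0,0,0,0,0,0]]'
python3 -m pendant '[[0,-0.005,0,0,0,0,0],[0,-0.005,0,0,0,0,0],[0,-0.004,0,0,0,0,0],[0,0,0,0,0,0,0]]'
```

```text
clock: 8.15
position: [474.3, 99.1, 64.5]
ee_rot: [0.176, 0.984, -0.001, -0.001]
contact_force: [-0.3, -0.7, 0.1]
gripper_width: -0.2
grasp_force: 0.0
clock: 8.55
position: [470.4, 86.4, 66.5]
ee_rot: [0.177, 0.984, 0.001, 0.001]
contact_force: [0.2, 0.7, 0.3]
gripper_width: 0.2
grasp_force: 0.2
```

```bash
python3 -m pendant '[[0,-0.003,0,0,0,0,0],[0,-0.003,0,0,0,0,0],[0,0,0,0,0,0,0]]'
python3 -m pendant '[[0,-0.003,0,0,0,0,0],[0,-0.002,0,0,0,0,0],[0,0,0,0,0,0,0]]'
python3 -m pendant '[[0,-0.003,0,0,0,0,0],[0,0,0,0,0,0,0]]'
```

```text
clock: 8.85
position: [470.5, 85.4, 66.7]
ee_rot: [0.177, 0.984, 0.005, 0.004]
contact_force: [-5.2, 19.6, 0.7]
gripper_width: -0.1
grasp_force: 8.2
clock: 9.15
position: [470.6, 84.6, 66.9]
ee_rot: [0.177, 0.984, 0.008, 0.006]
contact_force: [-5.7, 35.1, -3.1]
gripper_width: 0.0
grasp_force: 15.2
clock: 9.35
position: [470.6, 84.1, 67.0]
ee_rot: [0.177, 0.984, 0.01, 0.007]
contact_force: [-8.4, 45.9, -4.5]
gripper_width: -0.0
grasp_force: 19.5
```

The same hard stop shows up with nothing on the far side, so the lock is fully open. Now I'll retreat up, turn −90° for the rim grasp, and look.

```bash
python3 -m pendant '[[0,0.01,0,0,0,0,0],[0,0.01,0,0,0,0,0],[0,0,-0.04,0,0,0,0],[0,0,-0.04,0,0,0,0.04],[0,0,-0.04,0,0,0,0.04],[0,0,-0.03,0,0,0,0.04],[0.0,0.025,0,0,0,0,0.04],[-0.03,0.01,0,0,0,0,0.04],[-0.03,0,0,0,0,0,0.04],[0,0,0,0,0,-8,0.04],[0,0,0,0,0,-8,0.04],[0,0,0,0,0,-8,0.04]]'
python3 -m pendant '[[0,0,0,0,0,-8,0.04],[0,0,0,0,0,-8,0.04],[0,0,0,0,0,-8,0.04],[0,0,0,0,0,-8,0.04],[0,0,0,0,0,-8,0.04],[0,0,0,0,0,-8,0.04],[0,0,0,0,0,-8,0.04],[0,0,0,0,0,-8,0.04],[0,0,0,0,0,-2,0.04],[0,0,0,0,0,0,0.04],[0,0,0,0,0,0,0.04]]'
python3 - <<'E'
from h import *
import pickle
d=cam("wrist");cv2.imwrite("pics/w4.png",d["image"][:,:,::-1]);pickle.dump(d,open("w4.pkl","wb"))
s=arm.read_state();p=s["position"];q=R.from_quat(s["ee_rot"]);print(p,s["ee_rot"],s["joints"])
y=q.apply([0,1,0]);print("yaw",np.degrees(np.arctan2(y[1],y[0])))
print("delta tool",q.inv().apply(np.array([537.5,129,p[2]])-p))
print(proj(d,[[537.5,129,82],[548,168,82],[473,-28,82]]))
E
```

```text
clock: 10.55
position: [540.1, 102.8, 214.7]
ee_rot: [-0.034, 0.999, -0.001, -0.001]
contact_force: [0.1, -1.3, -0.1]
gripper_width: 40.1
grasp_force: 0.0
clock: 11.65
position: [540.1, 103.4, 215.1]
ee_rot: [-0.57, 0.821, -0.0, -0.0]
contact_force: [0.5, -0.6, -0.4]
gripper_width: 40.1
grasp_force: 0.0
[540.22073141 103.55444117 215.16459976] [-5.70583636e-01  8.21239417e-01 -2.97679913e-06 -3.68070994e-04] [ 4.84207315e-01  2.92411567e-01 -2.38791618e-01  1.11565242e-04
 -1.04032299e+00 -8.40627316e-01]
yaw 159.58186709770237
delta tool [-2.28976765e+01  1.14269493e+01 -9.17675179e-03]
[[335.31864723 225.25253971]
 [338.79587664 265.2730498 ]
 [345.48915644  13.25738261]]
```

View pics/w4.png

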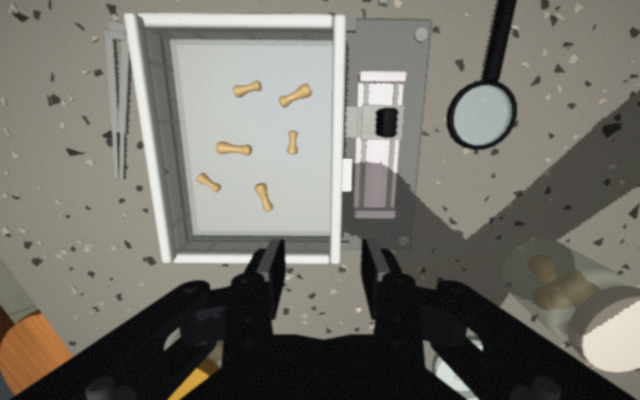

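The front rim at row 225 is centred at x≈336, against a prediction of 335.3, and the corners also match. No bones lie below the grasp point. I'll descend and grip.

```bash
python3 -m pendant '[[-0.0229,0.0114,0,0,0,0.4,0.04],[0,0,0.03,0,0,0,0.04],[0,0,0.03,0,0,0,0.04],[0,0,0.03,0,0,0,0.04],[0,0,0.02,0,0,0,0.04],[0,0,0.012,0,0,0,0.04],[0,0,0.012,0,0,0,0.04],[0,0,0,0,0,0,0.04],[0,0,0,0,0,0,0.04]]'
python3 -m pendant '[[0,0,0,0,0,0,0],[0,0,0,0,0,0,0],[0,0,0,0,0,0,0],[0,0,0,0,0,0,0],[0,0,0,0,0,0,0]]'
```

```text
clock: 12.6
position: [538.2, 129.7, 81.9]
ee_rot: [-0.568, 0.823, -0.0, 0.001]
contact_force: [-0.5, -0.3, -0.6]
gripper_width: 40.0
grasp_force: 0.0
clock: 13.1
position: [538.2, 129.8, 82.4]
ee_rot: [-0.568, 0.823, -0.0, 0.001]
contact_force: [-1.0, -0.6, 6.3]
gripper_width: 8.8
grasp_force: 59.5
```

Run:
```python
from h import *
r=np.array([-170,165,-70.4]);a=np.array([-.669,-.743,0])
for d in(1.25,):
    Rm=R.from_rotvec(np.radians(d)*a);print(((Rm.as_matrix()-np.eye(3))@r).round(2),(a*d).round(3))
```

```text
[ 1.18 -1.07 -5.15] [-0.836 -0.929  0.   ]
```

```bash
python3 -m pendant '[[0.00118,-0.00107,-0.00515,-0.836,-0.929,0,0],[0.00118,-0.00107,-0.00515,-0.836,-0.929,0,0],[0.00118,-0.00107,-0.00515,-0.836,-0.929,0,0],[0.00118,-0.00107,-0.00515,-0.836,-0.929,0,0],[0,0,0,0,0,0,0]]'
python3 -m pendant '[[0.00118,-0.00107,-0.00515,-0.836,-0.929,0,0],[0.00118,-0.00107,-0.00515,-0.836,-0.929,0,0],[0.00118,-0.00107,-0.00515,-0.836,-0.929,0,0],[0.00118,-0.00107,-0.00515,-0.836,-0.929,0,0],[0,0,0,0,0,0,0]]'
```

```text
clock: 13.6
position: [540.6, 122.6, 101.9]
ee_rot: [-0.567, 0.822, 0.043, 0.011]
contact_force: [0.5, -0.3, -1.6]
gripper_width: 8.8
grasp_force: 58.6
clock: 14.1
position: [543.9, 114.3, 121.8]
ee_rot: [-0.565, 0.82, 0.085, 0.021]
contact_force: [-0.4, 0.8, -1.9]
gripper_width: 8.6
grasp_force: 58.6
```

```bash
python3 -m pendant '[[0.00118,-0.00107,-0.00515,-0.836,-0.929,0,0],[0.00118,-0.00107,-0.00515,-0.836,-0.929,0,0],[0.00118,-0.00107,-0.00515,-0.836,-0.929,0,0],[0.00118,-0.00107,-0.00515,-0.836,-0.929,0,0],[0.00118,-0.00107,-0.00515,-0.836,-0.929,0,0],[0.00118,-0.00107,-0.00515,-0.836,-0.929,0,0],[0.00118,-0.00107,-0.00515,-0.836,-0.929,0,0],[0.00118,-0.00107,-0.00515,-0.836,-0.929,0,0],[0.00118,-0.00107,-0.00515,-0.836,-0.929,0,0],[0.00118,-0.00107,-0.00515,-0.836,-0.929,0,0],[0,0,0,0,0,0,0]]'
python3 -m pendant '[[0.00118,-0.00107,-0.00515,-0.836,-0.929,0,0],[0.00118,-0.00107,-0.00515,-0.836,-0.929,0,0],[0.00118,-0.00107,-0.00515,-0.836,-0.929,0,0],[0.00118,-0.00107,-0.00515,-0.836,-0.929,0,0],[0.00118,-0.00107,-0.00515,-0.836,-0.929,0,0],[0.00118,-0.00107,-0.00515,-0.836,-0.929,0,0],[0.00118,-0.00107,-0.00515,-0.836,-0.929,0,0],[0.00118,-0.00107,-0.00515,-0.836,-0.929,0,0],[0.00118,-0.00107,-0.00515,-0.836,-0.929,0,0],[0.00118,-0.00107,-0.00515,-0.836,-0.929,0,0],[0,0,0,0,0,0,0],[0,0,0,0,0,0,0]]'
python3 -m pendant '[[0,0,0,0,0,0,0],[0,0,0,0,0,0,0],[0,0,0,0,0,0,0],[0,0,0,0,0,0,0],[0,0,0,0,0,0,0],[0,0,0,0,0,0,0]]'
python3 - <<'E'
from h import *
s=arm.read_state();q=R.from_quat(s["ee_rot"])
print("tilt",np.degrees(np.arccos(-q.apply([0,0,1])[2])),s["joints"])
w=cam("wrist")["image"];t=cam("top")["image"][110:280,220:390];sc=cam("scene")["image"][150:270,230:420]
rs=lambda i,f:cv2.resize(i,None,fx=f,fy=f,interpolation=cv2.INTER_CUBIC)
a=np.zeros((560,800,3),np.uint8);a[:250,:400]=cv2.resize(w,(400,250));t=rs(t,2.35)[:,:400];a[:t.shape[0],400:400+t.shape[1]]=t
sc=rs(sc,2.1);a[255:255+sc.shape[0],:sc.shape[1]]=sc
cv2.imwrite("pics/tilt1.png",a[:,:,::-1])
E
```

```text
clock: 15.2
position: [554.8, 86.8, 167.0]
ee_rot: [-0.557, 0.807, 0.19, 0.046]
contact_force: [0.1, -0.5, -1.9]
gripper_width: 9.1
grasp_force: 58.6
clock: 16.4
position: [568.1, 51.6, 204.2]
ee_rot: [-0.542, 0.785, 0.292, 0.07]
contact_force: [-0.3, 0.9, -2.4]
gripper_width: 8.6
grasp_force: 58.7
clock: 17.0
position: [567.9, 52.1, 204.4]
ee_rot: [-0.542, 0.785, 0.293, 0.07]
contact_force: [-0.7, -0.4, -1.7]
gripper_width: 8.8
grasp_force: 58.7
tilt 35.001526758936386 [ 0.06371082  0.47193183  0.09865813 -0.58471335 -1.4331684  -0.27271517]
```

View pics/tilt1.png

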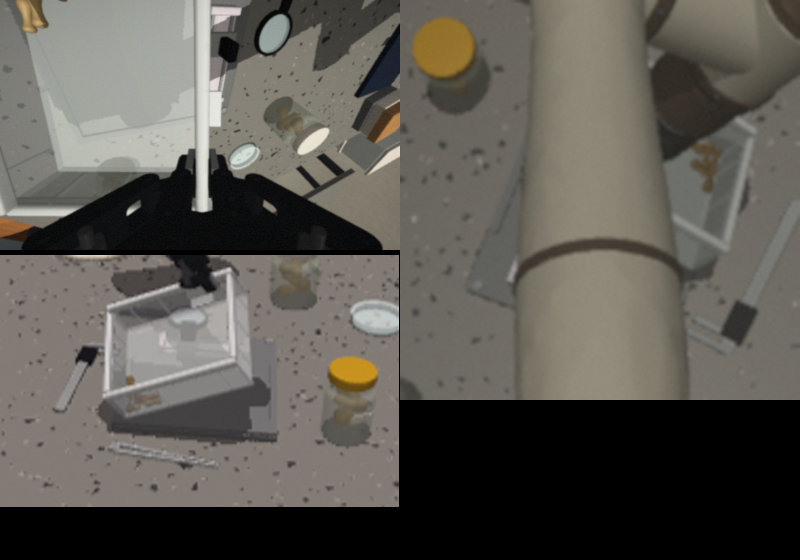

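The bones appear to have slid into the gather corner: top at (705,165), scene at about (140,395), wrist at top-left. To check each one, I'll map the bone-coloured pixels onto the tilted floor in tote coordinates.

```bash
cat > b.py <<'E'
from h import *
s=arm.read_state();q=R.from_quat(s["ee_rot"]).as_matrix()
T=np.c_[-q[:,1],-q[:,0],-q[:,2]];o=s["position"]-T@np.array([-80,65,70.4])
print("corner",(o+T@[85,-105,0]).round(1))
for n in("top","scene","wrist"):
    d=cam(n);h=cv2.cvtColor(d["image"],cv2.COLOR_RGB2HSV)
    m=cv2.inRange(h,(8,70,60),(25,255,255)) if n!="scene" else cv2.inRange(h,(8,55,60),(25,255,255))
    k,l,st,ce=cv2.connectedComponentsWithStats(m)
    for i in range(1,k):
        if st[i,4]<4: continue
        v,u=np.nonzero(l==i);c,r=ray(d,np.c_[u,v])
        c=T.T@(c-o);r=r@T;P=c+r*((10-c[2])/r[:,2])[:,None]
        a,b=P[:,:2].min(0),P[:,:2].max(0)
        if a[0]>-95 and b[0]<150 and a[1]>-160 and b[1]<110: print(n,"area",st[i,4],"px",ce[i].round(0),"tote x %.0f..%.0f y %.0f..%.0f"%(a[0],b[0],a[1],b[1]), "area mm2 ~%.0f"%cv2.contourArea(cv2.convexHull(P[:,:2].astype(np.float32))))
E
python3 b.py
```

```text
corner [631.9 -87.8  11. ]
top area 119 px [350. 179.] tote x 14..77 y -95..-58 area mm2 ~1677
scene area 15 px [291. 209.] tote x 17..30 y -98..-87 area mm2 ~118
scene area 4 px [300. 220.] tote x 69..73 y -61..-58 area mm2 ~13
wrist area 1856 px [50. 24.] tote x 55..78 y -65..-40 area mm2 ~533
wrist area 18 px [101.   0.] tote x 35..40 y -65..-65 area mm2 ~2
```

The bones are near the corner but spread along both walls: one at x≈14–30 by the −y wall, one at y≈−40…−65 by the +x wall. I'll rock the tote 8° more along each wall in turn, about the same pivot, to slide them in, then return.

```bash
python3 -m pendant '[[0,-0.00256,-0.00572,-2,0,0,0],[0,-0.00256,-0.00572,-2,0,0,0],[0,-0.00256,-0.00572,-2,0,0,0],[0,-0.00256,-0.00572,-2,0,0,0],[0,0,0,0,0,0,0],[0,0,0,0,0,0,0],[0,0,0,0,0,0,0],[0,0,0,0,0,0,0],[0,0,0,0,0,0,0]]'
python3 b.py
python3 -m pendant '[[0,0.00236,0.0058,2,0,0,0],[0,0.00236,0.0058,2,0,0,0],[0,0.00236,0.0058,2,0,0,0],[0,0.00236,0.0058,2,0,0,0],[0.00256,0,-0.00589,0,-2,0,0],[0.00256,0,-0.00589,0,-2,0,0],[0.00256,0,-0.00589,0,-2,0,0],[0.00256,0,-0.00589,0,-2,0,0],[0,0,0,0,0,0,0],[0,0,0,0,0,0,0],[0,0,0,0,0,0,0],[0,0,0,0,0,0,0]]'
python3 b.py
```

```text
clock: 18.2
position: [582.5, 37.5, 218.5]
ee_rot: [-0.546, 0.762, 0.346, 0.032]
contact_force: [0.6, 0.0, -2.4]
gripper_width: 8.6
grasp_force: 58.8
corner [631.7 -87.7  11.2]
top area 94 px [352. 178.] tote x 13..77 y -95..-68 area mm2 ~1276
top area 4 px [313. 184.] tote x -45..-38 y 22..27 area mm2 ~13
top area 4 px [320. 184.] tote x -34..-26 y 3..10 area mm2 ~19
top area 5 px [327. 185.] tote x -21..-18 y -20..-11 area mm2 ~15
scene area 40 px [292. 211.] tote x 17..44 y -97..-66 area mm2 ~526
wrist area 1823 px [51. 24.] tote x 55..78 y -65..-40 area mm2 ~526
wrist area 28 px [102.   1.] tote x 35..41 y -65..-64 area mm2 ~4
clock: 19.55
position: [568.1, 30.6, 218.2]
ee_rot: [-0.52, 0.778, 0.33, 0.124]
contact_force: [-0.3, -0.4, -1.9]
gripper_width: 8.7
grasp_force: 59.0
corner [631.9 -87.7  10.9]
scene area 11 px [291. 209.] tote x 15..27 y -100..-88 area mm2 ~91
scene area 9 px [298. 218.] tote x 60..72 y -72..-56 area mm2 ~77
scene area 5 px [294. 220.] tote x 64..72 y -83..-79 area mm2 ~21
wrist area 1845 px [50. 24.] tote x 55..79 y -65..-40 area mm2 ~530
wrist area 12 px [102.   0.] tote x 35..39 y -65..-64 area mm2 ~1
```

```bash
python3 -m pendant '[[-0.00235,0,0.00598,0,2,0,0],[-0.00235,0,0.00598,0,2,0,0],[-0.00235,0,0.00598,0,2,0,0],[-0.00235,0,0.00598,0,2,0,0],[0,0,0,0,0,0,0],[0,0,0,0,0,0,0]]'
python3 b.py
python3 - <<'E'
from h import *
t=cam("top")["image"][150:210,320:380];sc=cam("scene")["image"][185:235,270:350];w=cam("wrist")["image"][0:100,0:200]
a=np.zeros((600,800,3),np.uint8)
a[:300,:300]=cv2.resize(t,(300,300),interpolation=3);a[:300,310:790]=cv2.resize(sc,(480,300),interpolation=3);a[300:,:600]=cv2.resize(w,(600,300),interpolation=3)
a=np.clip(a*1.4,0,255).astype(np.uint8)
cv2.imwrite("pics/tilt2.png",a[:,:,::-1])
E
```

```text
clock: 20.3
position: [567.9, 52.8, 204.4]
ee_rot: [-0.543, 0.784, 0.293, 0.069]
contact_force: [0.6, -0.0, -2.8]
gripper_width: 8.7
grasp_force: 59.0
corner [632.1 -86.9  11. ]
top area 121 px [350. 178.] tote x 15..77 y -95..-58 area mm2 ~1621
scene area 14 px [292. 210.] tote x 18..31 y -99..-88 area mm2 ~111
scene area 6 px [300. 219.] tote x 64..73 y -66..-59 area mm2 ~32
wrist area 1867 px [50. 24.] tote x 56..79 y -66..-40 area mm2 ~543
wrist area 23 px [101.   1.] tote x 35..41 y -66..-65 area mm2 ~3
```

View pics/tilt2.png

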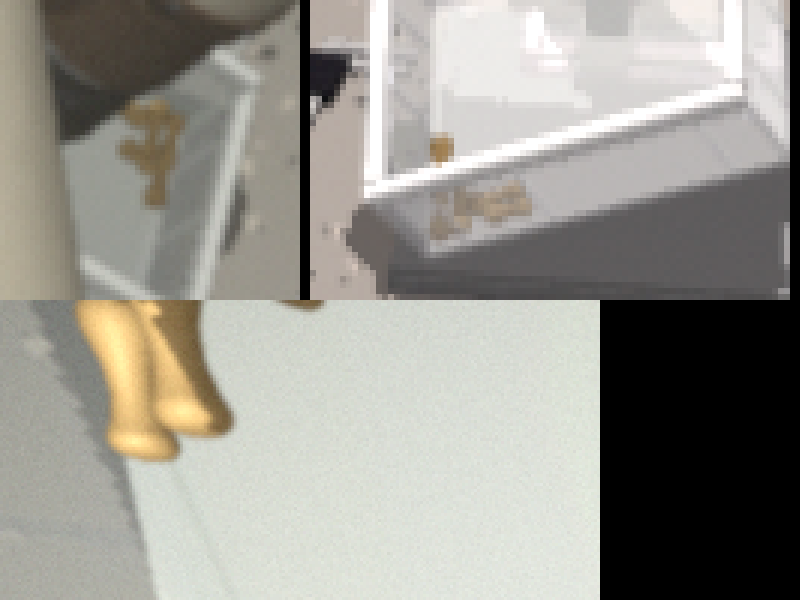

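The zoomed views show one packed cluster against both walls of the gather corner: a row end to end along the −y wall, two side by side along the +x wall, nothing left elsewhere. It hasn't changed between readings. I'll let it settle, confirm, and hand in.

```bash
python3 -m pendant '[[0,0,0,0,0,0,0],[0,0,0,0,0,0,0],[0,0,0,0,0,0,0],[0,0,0,0,0,0,0],[0,0,0,0,0,0,0],[0,0,0,0,0,0,0]]'; python3 b.py; python3 -c "
from bench import arm
print(arm.job_done())"
```

```text
clock: 21.2
position: [568.0, 51.9, 204.4]
ee_rot: [-0.542, 0.785, 0.292, 0.07]
contact_force: [-0.8, -0.3, -3.1]
gripper_width: 8.9
grasp_force: 59.0
corner [632. -88.  11.]
top area 122 px [350. 179.] tote x 16..78 y -95..-60 area mm2 ~1673
scene area 15 px [291. 209.] tote x 17..30 y -98..-87 area mm2 ~118
scene area 6 px [300. 219.] tote x 65..73 y -65..-58 area mm2 ~32
wrist area 1870 px [50. 24.] tote x 55..79 y -65..-40 area mm2 ~536
wrist area 20 px [101.   0.] tote x 35..41 y -65..-65 area mm2 ~2
the job is handed in; nothing more can be done
None
```

I handed the job in at 21.2 s: the lock is fully open and the tote is gripped and held at a 35° lean, with the bones lying still in one cluster in the gather corner, spread about 60 mm along each wall; I could not count all six separately.

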